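# Set a spring tamper on the kitchen scale

## Robot

A 6-joint arm with a two-finger parallel gripper is mounted at the origin on a cart in front of the work surface, level with it; the furniture and walls round the work are solid. World frame = base frame: x ahead of the robot, y to its left, z up, the work surface at z = 0. Lengths are in mm, angles in rad, forces in N, time in s.
With the tool pointing down it reaches from about 400 to 925 mm from the base axis. Payload 12.5 kg.
Tool frame: the origin (TCP) lies midway between the tips of the shut fingers; the grasp point (between the pads) lies 19 mm behind it; z points along the fingers, y is the line along which they close (so a half turn about z gives the same grasp; the last joint's range is limited). The gripper opens to 95 mm and grips with 3 to 60 N. Pads are 20 mm wide; open, the fingers measure 119 mm over their backs; the gripper's body (75 mm by 180 mm) begins 59 mm behind the grasp point.
Start: joints at [-1.326, 0.491, 1.559, -0, 1.092, -0.106], TCP at [214.804, -586.946, 214.661] pointing down, gripper open.
Joint ranges: [-3.1, 3.1], [-0.84, 2.19], [0.05, 2.79], [-1.13, 4.28], [0.06, 2.93], [-2.69, 2.69]. Speed limits (rad/s): [2.22, 2.22, 2.79, 3.14, 3.14, 3.14].

## Interface

Orientations are given as [roll, pitch, yaw] about the fixed x, y, z axes, in that order (R = Rz(yaw) Ry(pitch) Rx(roll)).
In Python, from cell import state, read_camera, camera_info, env gives the robot as it stands.
- The arm moves only by the tool move_arm, never from a script. Its argument "commands" is a list of rows, each a list of 3 entries, a list of its own where there are three numbers: the shift along the world's x, y, z in cm, then the turn, a rotation vector about the world's x, y, z in degrees, then the opening, from 0 (shut) to 1 (fully open). A call has 1 to 10 rows; each row shifts and turns the commanded pose from where the row before left it; what a row does not reach is not made up. A row lasts 1/10 s, in which the tool goes at most 50 mm and 8.59 degrees, less where a joint would pass 70% of its speed; a pose out of reach is approached as far as the arm can. A call with a gripper value outside its range is refused whole. The fingers move at their own pace and stop on an object; the grip force is fixed at half the most. Time passes only in rows, so rows that do not move let the fingers close. It gives the time, the measured TCP pose, the force, the opening and the grip force at its end, in the units of the state.
- state(): the state, without advancing time (a new reading comes with each control period).
- read_camera(name): name is "scene" or "top"; returns the picture (480x640x3 uint8, blue, green, red); there is no depth.
- camera_info(name): a dict with "K" (3x3 intrinsics, pixels), "cam_to_world" (4x4, takes a point from camera to world coordinates). Camera axes: x right, y down, z forward; pixel columns grow to the right and rows downward; lengths in mm; the calibration is good to about 2 mm. A picture is of the moment at which its call begins. camera_info takes no time and is no camera call.
- env.job_done(): hands the job in; it is judged then, once.
The state is a dict: "t": time; "joints": joint angles; "qvel": joint speeds; "tau": joint torques, N m; "eef_pos": TCP position; "tcp_rot": TCP orientation; "ft_force": force on the tool from outside, world axes, zero at the start; "moment": the same for the moment, N m; "opening": opening from 0.0 (shut) to 1.0 (fully open); "grip_force": force on a finger pad.
Only numpy, scipy, OpenCV 4.12 (cv2) and the standard library are available. Lean on these libraries where they do the work, as an engineer would, in place of code of your own. Each camera call takes 0.05 s, during which the arm holds its last target. There are 200 camera calls.

## Task

The spring in the coffee tamper has gone soft. Stand the tamper upright in the middle of the scale's plate and tighten its top knob (clockwise, keeping it pressed down so that the foot does not turn along) until, with the handle pressed so far that its lower rim is level with the black line on the barrel, the scale reads 1.5 kg to within half a short tick; hold it steady there for a full second as the check. Never press the handle onto its steel shoulder or the scale to 2 kg, leave the other things alone, and finish by letting go with the tamper standing on the plate.

Things in the scene. Friction and masses are not known exactly. Their poses are not given: they have to be found in the camera images.
- knob_center (a point): centre of the tamper's fluted aluminium top knob, 38 mm across, 26 mm tall (13 mm above and below this point); grip it from above across its diameter. The handle's waist below it is narrower (33 mm across, 18 mm tall). With the tamper standing and the handle up this point is 97 mm above what the foot stands on, the knob's flat top 110 mm
- knob_top (a point): centre of the knob's flat top. The knob adjusts the spring: clockwise from above it adds 0.49 kg per rad to the scale reading at the black line, anticlockwise it takes off as much. It has no marks, stays where it is left, starts too loose by 0.35 to 1.4 rad, and turns stiffly (up to 0.15 N m): pressed to the black line the foot stays put on the plate's rubber, lightly loaded it turns along
- tamper_foot (a point): centre of the underside of the tamper's round steel foot, 58 mm across, on the tamper's axis; z points up along the tamper. The tamper is 110 mm tall and weighs 0.35 kg; it starts standing on the mat
- tamper_handle (a joint): how far the handle (wood, with the knob on it) is pushed down the barrel against the hidden spring, in m: 0 = fully up, 0.006 = its lower rim level with the top edge of the black line round the barrel, 0.011 = on the steel shoulder (hard stop). It starts to move once the push exceeds the spring's set load (0 to 7 N), then takes about 0.95 N more per mm
- scale: white dial kitchen scale, 221 mm deep, 180 mm wide, housing 76 mm tall, fixed to the worktop; origin on the worktop, 15 mm in front of the point under the plate's centre; x points from the sloping dial front to the back, z up
- plate_center (a point): centre of the top face of the scale's round steel plate (156 mm across, with a 140 mm non-slip rubber inlay), about 95 mm above the worktop; the plate sinks 3 mm per kg of load
- scale_dial (a joint): angle of the scale's pointer in rad, clockwise from straight up (no load): pi rad per kg; short ticks 0.1 kg, long ticks 0.5 kg; 1.5 kg = 4.712 (pointing left, three quarters round), 2 kg = a full turn. It shows all that bears on the plate, the tamper's own 0.35 kg included
- tamping_mat: black rubber mat, 155 x 230 x 6 mm with an 8 mm lip at the back and right; the tamper stands on its right half and a portafilter with a wooden handle, 50 mm tall, lies fixed on its left; origin on the worktop under its centre
- teaspoon: steel teaspoon, 139 mm long, lying on the front of the mat; bystander
- mug_a: dark grey and white mug, 97 mm tall, right of the scale; bystander; origin at its underside
- mug_b: orange mug, 101 mm tall, right and in front; bystander; origin at its underside
- cork_jar: small glass jar with a cork stopper, 52 mm across, 70 mm tall, behind the mat; bystander; origin at its underside
Mind the look-alikes: they are no part of the job. Leave any green look-alike of the part that bears knob_center alone.

How it is judged:
By the outcome, as a careful person would: the job done as asked, in the order asked, and still so for the second after the job is handed in, with the robot touching nothing.
It also fails if it takes over 51 s, if anything falls off the work surface, if the arm or the gripper's body presses on something with over 40 N, if the wrist force passes 120 N, or if a joint passes its speed limit or range.

## Working session

There is one attempt and no reset: what is moved stays moved. The work goes in short steps, Python scripts to look and compute and a tool call to move; the robot and the scene stay as the last step left them, time stands still between calls to the robot, and variables do not carry over. Pictures are saved under pics/ and viewed, at most 10 in all, crops included, and the job is handed in when it is done.

Besides the shell and the picture viewer there is one more tool, called after ">>>" as name(argument=value, ...) on one line, values as JSON. move_arm: Moves the arm, as the interface text tells. Its arguments: {"type":"object","properties":{"commands":{"type":"array"}},"required":["commands"]}

```bash
mkdir -p pics; python3 - <<'E'
from cell import *
import cv2
for n in("scene","top"):
    cv2.imwrite(f"pics/{n}0.png",read_camera(n)); c=camera_info(n); print(n,c["K"],c["cam_to_world"])
print(state())
E
```

```text
scene [[453.10757324   0.         311.48640692]
 [  0.         453.10757324 236.27090148]
 [  0.           0.           1.        ]] [[-7.92003050e-01 -4.30947241e-01  4.32453054e-01 -2.43123860e+01]
 [-6.10315845e-01  5.40681081e-01 -5.78946058e-01  8.64581833e+02]
 [ 1.56760218e-02 -7.22459995e-01 -6.91234995e-01  9.83634811e+02]
 [ 0.00000000e+00  0.00000000e+00  0.00000000e+00  1.00000000e+00]]
top [[475.96597748   0.         330.59243453]
 [  0.         475.96597748 249.78815411]
 [  0.           0.           1.        ]] [[ 8.32085440e-02 -8.48847966e-01  5.22047382e-01 -3.57689593e+02]
 [-9.96524898e-01 -7.28760708e-02  4.03386399e-02  4.49060388e+01]
 [ 3.80338957e-03 -5.23589734e-01 -8.51962044e-01  1.50842725e+03]
 [ 0.00000000e+00  0.00000000e+00  0.00000000e+00  1.00000000e+00]]
{'t': 0.1, 'joints': array([-1.32563568e+00,  4.91490687e-01,  1.55939179e+00,  6.25586769e-05,
        1.09168791e+00, -1.05587092e-01]), 'qvel': array([-0.00076387, -0.00295924, -0.00230993,  0.00133209,  0.00087866,
        0.00014529]), 'tau': array([ 3.33039141e-03, -6.13623691e+01, -2.58605361e+01,  6.94497395e-02,
        4.70244011e-02, -5.37467065e-05]), 'eef_pos': array([ 214.74156591, -586.72520428,  214.12438869]), 'tcp_rot': array([-3.14062620e+00, -1.58222906e-04,  3.50718792e-01]), 'ft_force': array([-0.14401084, -0.45195264, -0.09203171]), 'moment': array([-0.00933712, -0.01738609, -0.01078799]), 'grip_force': 0.0, 'opening': 0.9969362718072539}
```

View pics/scene0.png

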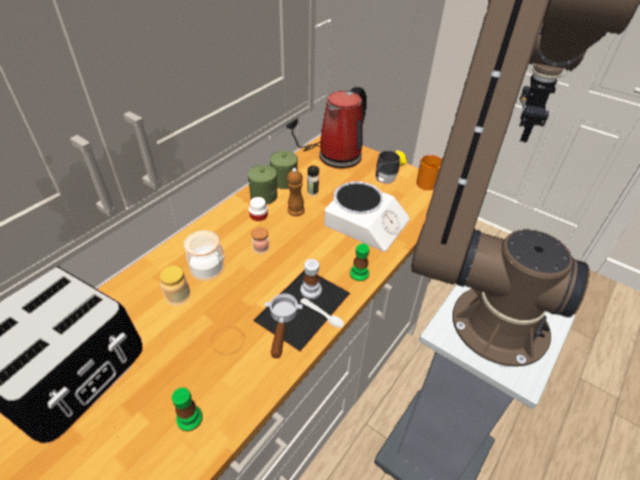

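View pics/top0.png

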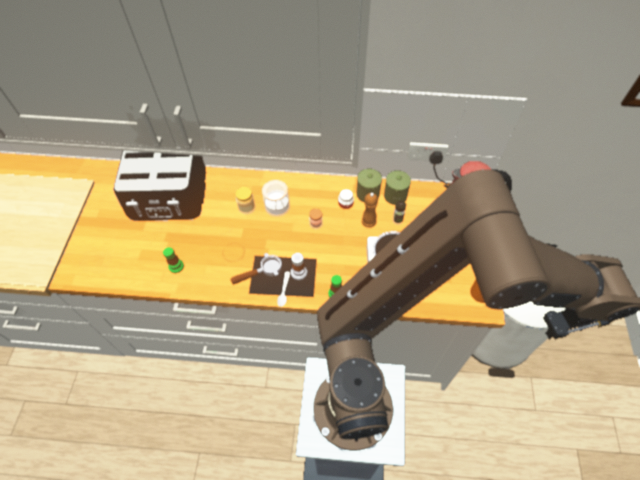

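Scene: the tamper with the aluminium knob is at about (311,278) on the mat. The green look-alikes are at (361,262) and (187,410); both have green knobs, so I leave them alone. The scale plate is at (359,198) and its dial at (391,221). In the top view the tamper is at (298,265). One crop to confirm and read pixels.

```bash
cat > h.py <<'E'
from cell import *
import cv2, numpy as np
def ray(n,u,v):
    c=camera_info(n);T=np.array(c["cam_to_world"]);d=T[:3,:3]@np.linalg.inv(c["K"])@[u,v,1];return T[:3,3],d
def at(n,u,v,z):
    o,d=ray(n,u,v);return (o+d*(z-o[2])/d[2]).round(1)
def proj(n,p):
    c=camera_info(n);T=np.linalg.inv(c["cam_to_world"]);q=np.array(c["K"])@(T[:3,:3]@p+T[:3,3]);return q[:2]/q[2]
def crop(im,x,y,w,h,s): return cv2.resize(im[y:y+h,x:x+w],None,fx=s,fy=s,interpolation=cv2.INTER_CUBIC)
E
python3 - <<'E'
from h import *
a=cv2.imread("pics/scene0.png")
cv2.imwrite("pics/c1.png",crop(a,290,170,130,133,6)[:600] if 0 else crop(a,290,175,130,98+25,4.8))
b=cv2.imread("pics/top0.png")
cv2.imwrite("pics/c2.png",crop(b,240,220,160,100,5))
E
```

```text
(no output)
```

View pics/c1.png

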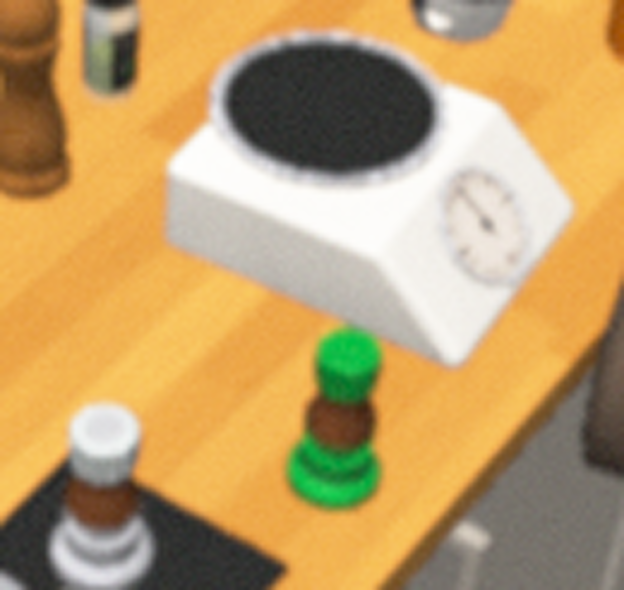

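View pics/c2.png

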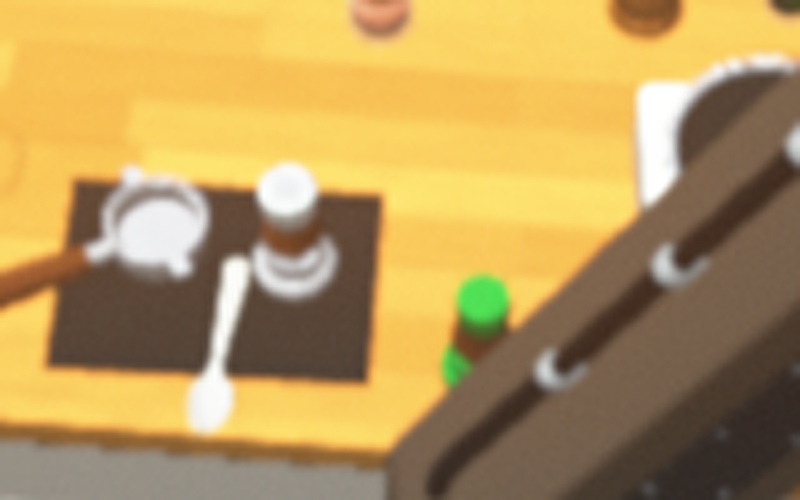

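```bash
python3 - <<'E'
from h import *
print("knobtop",at("scene",311.5,263.8,116),at("top",297.2,257.2,116))
print("foot",at("top",298.5,271.5,20),at("scene",310.5,288,20))
print("plate",at("scene",357.8,196.6,95))
for p in [(212,105),(440,105),(327,30),(327,185)]: print(at("scene",290+p[0]/4.8-.4,175+p[1]/4.8-.4,95))
print("green",at("scene",362.5,247,110)); print("dial pt",at("scene",290+485/4.8,175+222/4.8,50))
# scale edges on top (z=76): left-rear corner, front-top corners
for p in [(168,172),(378,262),(500,105),(455,368),(572,210)]: print(at("scene",290+p[0]/4.8,175+p[1]/4.8,76 if p!=(455,368) and p!=(572,210) else 20))
E
```

```text
knobtop [455.2 220.  116. ] [456.3 221.5 116. ]
foot [453.9 221.9  20. ] [455.1 222.1  20. ]
plate [ 527.9 -112.4   95. ]
[587.  -65.8  95. ]
[ 470.7 -159.1   95. ]
[ 573.3 -180.8   95. ]
[484.3 -45.9  95. ]
green [387.5  79.6 110. ]
dial pt [ 408.  -124.5   50. ]
[580.2 -11.4  76. ]
[428.7 -23.6  76. ]
[ 447.8 -205.2   76. ]
[367.1 -26.2  20. ]
[ 382.2 -203.5   20. ]
```

Tamper at about (455.5, 221), plate centre at about (528, -112). Setting out.

>>> move_arm(commands=[[[4,3,0],[0,0,5],1],[[4,3,0],[0,0,5],1],[[4,3,0],[0,0,5],1],[[4,3,0],[0,0,5],1],[[4,3,0],[0,0,5],1],[[0.3,4.7,0],[0,0,5],1],[[0.3,4.7,0],[0,0,5],1],[[0.3,4.7,0],[0,0,5],1],[[0.3,4.7,0],[0,0,5],1],[[0.3,4.7,0],[0,0,5],1]])

```text
t: 1.1
eef_pos: [429.4, -200.1, 214.5]
tcp_rot: [-3.141, -0.0, 1.227]
ft_force: [1.0, -0.1, -0.3]
opening: 1.0
grip_force: 0.0
```

>>> move_arm(commands=[[[0.3,4.7,0],[0,0,0],1],[[0.3,4.7,0],[0,0,0],1],[[0.3,4.7,0],[0,0,0],1],[[0.3,4.7,0],[0,0,0],1],[[0.3,4.7,0],[0,0,0],1],[[0.3,4.7,0],[0,0,0],1],[[0.3,4.7,0],[0,0,0],1],[[0.3,4.7,0],[0,0,0],1],[[0.3,4.7,0],[0,0,0],1],[[0,0,0],[0,0,0],1]])

```text
t: 2.1
eef_pos: [456.5, 225.3, 214.3]
tcp_rot: [-3.141, -0.001, 1.228]
ft_force: [0.0, -1.3, -0.4]
opening: 0.997
grip_force: 0.0
```

>>> move_arm(commands=[[[-0.1,-0.4,0],[0,0,0],1],[[0,0,-3],[0,0,0],1],[[0,0,-3],[0,0,0],1],[[0,0,0],[0,0,0],1]])

```text
t: 2.5
eef_pos: [454.3, 215.0, 152.1]
tcp_rot: [-3.137, 0.004, 1.222]
ft_force: [0.1, -0.0, 0.1]
opening: 1.0
grip_force: 0.0
```

```bash
python3 - <<'E'
from h import *
a=read_camera("scene");b=read_camera("top")
s=state();print(s["eef_pos"],s["ft_force"])
for n in("scene","top"): print(proj(n,np.array([455.5,221,116])),proj(n,s["eef_pos"]))
cv2.imwrite("pics/c3.png",np.hstack([crop(a,270,220,80,100,5),crop(b,258,200,80,100,5)]))
E
```

```text
[456.02173821 215.97815419 155.16757833] [ 1.29096349 -0.68380094  0.51012382]
[311.16928517 263.95468932] [312.44285751 252.28322662]
[297.31626832 257.42317102] [298.17793067 251.40069655]
```

View pics/c3.png

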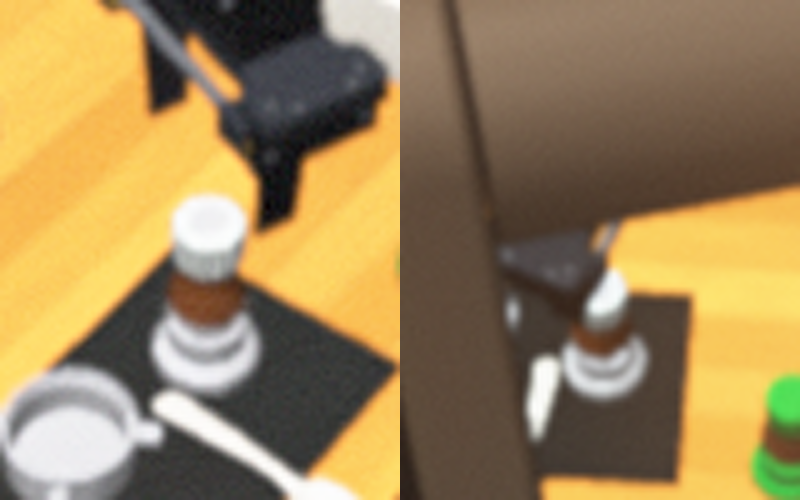

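The tamper stands under the gripper, knob top at about (311.5, 264), as estimated. I need +4 mm in y, then descend and grip.

>>> move_arm(commands=[[[0,0.4,-1],[0,0,0],1],[[0,0,-3],[0,0,0],1],[[0,0,-2],[0,0,0],1],[[0,0,-0.8],[0,0,0],1],[[0,0,0],[0,0,0],1],[[0,0,0],[0,0,0],0],[[0,0,0],[0,0,0],0],[[0,0,0],[0,0,0],0],[[0,0,0],[0,0,0],0],[[0,0,0],[0,0,0],0]])

```text
t: 3.6
eef_pos: [455.9, 221.1, 87.0]
tcp_rot: [3.141, -0.0, 1.223]
ft_force: [0.2, -0.2, 0.1]
opening: 0.64
grip_force: 0.0
```

>>> move_arm(commands=[[[0,0,0],[0,0,0],0],[[0,0,0],[0,0,0],0]])

```text
t: 3.8
eef_pos: [455.8, 221.0, 86.7]
tcp_rot: [3.142, 0.0, 1.223]
ft_force: [0.5, 0.3, -0.2]
opening: 0.466
grip_force: 0.0
```

>>> move_arm(commands=[[[0,0,0],[0,0,0],0],[[0,0,0],[0,0,0],0],[[0,0,0],[0,0,0],0]])

```text
t: 4.1
eef_pos: [455.7, 221.1, 86.6]
tcp_rot: [-3.141, 0.0, 1.223]
ft_force: [-1.1, -0.4, 0.6]
opening: 0.392
grip_force: 30.0
```

>>> move_arm(commands=[[[0,0,1],[0,0,0],0],[[0,0,2],[0,0,0],0],[[0,0,3],[0,0,0],0],[[0,0,3],[0,0,0],0],[[0,0,3],[0,0,0],0],[[0,0,1],[0,0,0],0],[[0,0,0],[0,0,0],0]])

```text
t: 4.8
eef_pos: [456.1, 221.1, 217.7]
tcp_rot: [3.14, -0.001, 1.223]
ft_force: [0.5, 0.1, -4.4]
opening: 0.397
grip_force: 30.0
```

>>> move_arm(commands=[[[0.3,-1.4,0],[0,0,0],0],[[0.6,-3,0],[0,0,0],0],[[0.8,-3.7,0],[0,0,0],0],[[0.8,-3.7,0],[0,0,0],0],[[0.8,-3.7,0],[0,0,0],0],[[0.8,-3.7,0],[0,0,0],0],[[0.8,-3.7,0],[0,0,0],0],[[0.8,-3.7,0],[0,0,0],0],[[0.8,-3.7,0],[0,0,0],0],[[0.5,-2,0],[0,0,0],0]])

```text
t: 5.8
eef_pos: [525.3, -105.2, 214.7]
tcp_rot: [-3.139, 0.001, 1.222]
ft_force: [1.5, 0.9, -3.3]
opening: 0.397
grip_force: 30.0
```

>>> move_arm(commands=[[[0.2,-1.1,0],[0,0,0],0],[[0,0,-2],[0,0,0],0],[[0,0,0],[0,0,0],0],[[0,0,0],[0,0,0],0]])

```text
t: 6.2
eef_pos: [527.3, -112.6, 196.1]
tcp_rot: [-3.14, 0.0, 1.224]
ft_force: [0.6, 0.3, -4.1]
opening: 0.392
grip_force: 30.0
```

```bash
python3 - <<'E'
from h import *
a=read_camera("scene");b=read_camera("top")
s=state();print(s["t"],s["eef_pos"],s["ft_force"],s["joints"])
cv2.imwrite("pics/c4.png",np.hstack([crop(a,310,140,110,110,5)[:500],crop(b,360,200,50,100,5)]))
E
```

```text
6.3 [ 527.87793388 -112.55182174  197.06392037] [-0.25618658 -0.85265742 -3.13707938] [-3.32478758e-01  3.90155945e-01  1.78966885e+00  1.99996354e-05
  9.61481205e-01  1.41005667e-02]
```

View pics/c4.png

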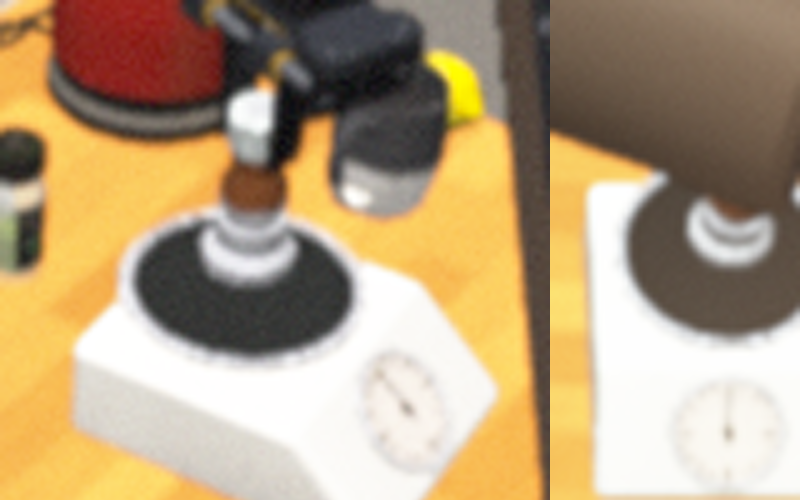

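The tamper hangs centred over the plate, and in the top view the dial at about (396,286) is clear with its pointer straight up. Lowering to just above contact.

```bash
cat >> h.py <<'E'
def meas(n=6,save=None):
    Z=[];F=[];M=[];I=0
    for i in range(n):
        I=I+read_camera("top").astype(float)/n; s=state();Z.append(s["eef_pos"]);F.append(s["ft_force"]);M.append(s["moment"][2])
    g=255-I.mean(2).astype(np.float32)
    best=[]
    for cx in np.arange(394.5,397.2,.25):
      for cy in np.arange(285,288,.25):pass
    def prof(cx,cy):
        th=np.radians(np.arange(0,360,1));r=np.arange(2,8,.25)
        x=(cx+np.outer(np.sin(th),r)).astype(np.float32);y=(cy-np.outer(np.cos(th),r)).astype(np.float32)
        return cv2.remap(g,x,y,cv2.INTER_CUBIC).mean(1)
    p=prof(395.7,286.1)
    p=np.convolve(np.r_[p[-4:],p,p[:4]],np.ones(9)/9,'valid');k=int(p.argmax())
    q=np.arange(k-15,k+16);w=np.clip(p[q%360]-np.median(p)-5,0,None);ang=(w*q).sum()/w.sum()
    F=np.array(F)
    print("t%.2f"%state()["t"],"pos",np.mean(Z,0).round(2),"F",F.mean(0).round(2),"sd",F[:,2].std().round(2),"Mz %.3f"%np.mean(M),"dial deg %.1f kg %.3f peak %.0f"%(ang,ang/180,p.max()-np.median(p)))
    if save: cv2.imwrite(save,crop(I.astype(np.uint8),366,256,60,60,8))
    return I
E
sed -i '/^    best=/d;/^    for cx/d;/^      for cy/d' h.py
python3 -c "
from h import *
meas(8,'pics/d0.png')"
```

```text
t6.70 pos [ 527.91 -112.73  197.07] F [ 0.2  -0.32 -3.7 ] sd 0.27 Mz -0.007 dial deg 353.4 kg 1.963 peak 13
```

View pics/d0.png

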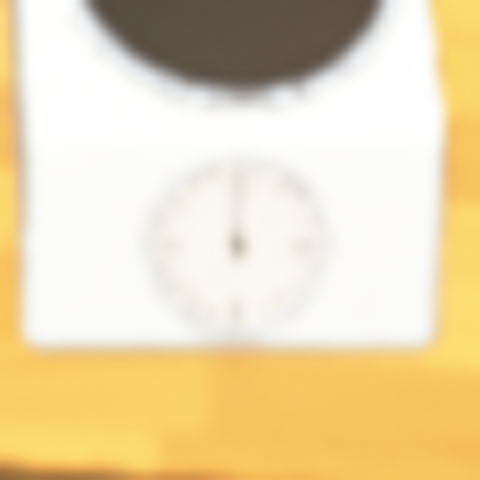

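>>> move_arm(commands=[[[0,0,-1],[0,0,0],0],[[0,0,-0.6],[0,0,0],0],[[0,0,-0.2],[0,0,0],0],[[0,0,0],[0,0,0],0]])

```text
t: 7.1
eef_pos: [527.6, -112.9, 178.1]
tcp_rot: [-3.141, 0.0, 1.223]
ft_force: [0.8, -0.1, -2.6]
opening: 0.391
grip_force: 30.0
```

```bash
sed -i 's/prof(395.7,286.1)/prof(395.2,286.0)/; s/np.arange(2,8,.25)/np.arange(2.5,7,.25)/' h.py; python3 -c "
from h import *
meas(6)"
```

```text
t7.40 pos [ 527.88 -112.98  178.72] F [-0.12 -0.15 -3.36] sd 0.56 Mz 0.002 dial deg 359.3 kg 1.996 peak 14
```

>>> move_arm(commands=[[[0,0,-0.1],[0,0,0],0],[[0,0,-0.1],[0,0,0],0],[[0,0,-0.1],[0,0,0],0],[[0,0,0],[0,0,0],0]])

```text
t: 7.8
eef_pos: [527.8, -113.0, 175.7]
tcp_rot: [3.141, 0.0, 1.223]
ft_force: [-1.2, -0.3, -1.5]
opening: 0.396
grip_force: 30.0
```

```bash
python3 -c "
from h import *
meas(6)"
```

```text
t8.10 pos [ 527.83 -112.96  175.74] F [-0.63 -0.07 -1.89] sd 0.22 Mz 0.020 dial deg 38.7 kg 0.215 peak 14
```

>>> move_arm(commands=[[[0,0,-0.1],[0,0,0],0],[[0,0,0],[0,0,0],0]])

```text
t: 8.3
eef_pos: [527.8, -113.0, 174.7]
tcp_rot: [3.141, 0.0, 1.223]
ft_force: [-0.5, 0.7, 0.3]
opening: 0.391
grip_force: 30.0
```

```bash
python3 -c "
from h import *
meas(6)"
```

```text
t8.60 pos [ 527.83 -112.95  174.72] F [-1.03  0.3  -0.17] sd 0.3 Mz -0.005 dial deg 68.1 kg 0.378 peak 12
```

>>> move_arm(commands=[[[0,0,-0.1],[0,0,0],0],[[0,0,0],[0,0,0],0]])

```text
t: 8.8
eef_pos: [527.8, -113.0, 173.6]
tcp_rot: [3.141, 0.0, 1.223]
ft_force: [-1.2, 0.8, 0.2]
opening: 0.393
grip_force: 30.0
```

```bash
python3 -c "
from h import *
meas(6)"
```

```text
t9.10 pos [ 527.83 -112.95  173.69] F [-1.13  0.41  0.78] sd 0.24 Mz 0.007 dial deg 82.5 kg 0.458 peak 14
```

>>> move_arm(commands=[[[0,0,-0.2],[0,0,0],0],[[0,0,-0.2],[0,0,0],0],[[0,0,-0.1],[0,0,0],0],[[0,0,0],[0,0,0],0]])

```text
t: 9.5
eef_pos: [527.8, -113.0, 168.7]
tcp_rot: [3.141, 0.0, 1.223]
ft_force: [-2.7, 0.6, 4.8]
opening: 0.393
grip_force: 30.0
```

```bash
python3 -c "
from h import *
meas(6)"
```

```text
t9.80 pos [ 527.82 -112.95  168.76] F [-2.06  0.36  4.38] sd 0.31 Mz -0.007 dial deg 145.8 kg 0.810 peak 13
```

>>> move_arm(commands=[[[0,0,-0.1],[0,0,0],0],[[0,0,-0.1],[0,0,0],0],[[0,0,-0.07],[0,0,0],0],[[0,0,0],[0,0,0],0]])

```text
t: 10.2
eef_pos: [527.8, -112.9, 166.0]
tcp_rot: [3.141, -0.0, 1.223]
ft_force: [-2.9, 0.8, 7.0]
opening: 0.39
grip_force: 30.0
```

```bash
python3 -c "
from h import *
meas(6)"
```

```text
t10.50 pos [ 527.82 -112.96  166.06] F [-2.76  0.41  6.31] sd 0.53 Mz -0.013 dial deg 182.0 kg 1.011 peak 16
```

>>> move_arm(commands=[[[0,0,0],[0,0,-4],0],[[0,0,0],[0,0,-7],0],[[0,0,0],[0,0,-7],0],[[0,0,0],[0,0,-7],0],[[0,0,0],[0,0,-7],0],[[0,0,0],[0,0,-7],0],[[0,0,0],[0,0,-7],0],[[0,0,0],[0,0,-7],0],[[0,0,0],[0,0,-7],0],[[0,0,0],[0,0,-4],0]])

```text
t: 11.5
eef_pos: [527.8, -112.9, 166.4]
tcp_rot: [3.141, -0.0, 0.102]
ft_force: [-4.0, 2.1, 10.0]
opening: 0.39
grip_force: 30.0
```

>>> move_arm(commands=[[[0,0,0],[0,0,0],0]])

```text
t: 11.6
eef_pos: [527.8, -112.9, 166.4]
tcp_rot: [3.141, -0.0, 0.104]
ft_force: [-4.3, 0.6, 10.0]
opening: 0.393
grip_force: 30.0
```

```bash
python3 -c "
from h import *
meas(8,'pics/d1.png');print(state()['tcp_rot'])"
```

```text
t12.00 pos [ 527.82 -112.93  166.4 ] F [-3.63  1.07 10.04] sd 0.2 Mz -0.034 dial deg 247.5 kg 1.375 peak 13
[ 3.14134593e+00 -3.32314633e-04  1.06408966e-01]
```

>>> move_arm(commands=[[[0,0,-0.03],[0,0,-6],0],[[0,0,-0.03],[0,0,-6],0],[[0,0,0],[0,0,0],0],[[0,0,0],[0,0,0],0]])

```text
t: 12.4
eef_pos: [527.8, -113.0, 165.9]
tcp_rot: [3.141, -0.0, -0.103]
ft_force: [-4.5, 1.3, 11.1]
opening: 0.392
grip_force: 30.0
```

```bash
python3 -c "
from h import *
meas(8,'pics/d2.png');print(state()['tcp_rot'])"
```

```text
t12.80 pos [ 527.83 -112.95  165.91] F [-3.9   0.99 11.13] sd 0.43 Mz -0.019 dial deg 266.7 kg 1.481 peak 15
[ 3.14132025e+00 -5.15240457e-04 -1.02973619e-01]
```

View pics/d2.png

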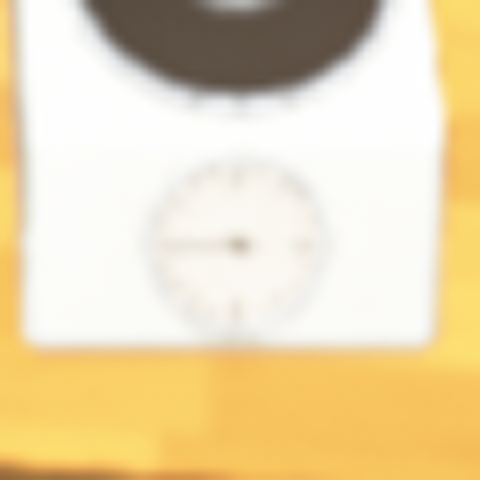

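>>> move_arm(commands=[[[0,0,0.3],[0,0,0],0],[[0,0,0.3],[0,0,0],0],[[0,0,0.3],[0,0,0],0],[[0,0,0.03],[0,0,0],0],[[0,0,0],[0,0,0],0],[[0,0,0],[0,0,0],0]])

```text
t: 13.4
eef_pos: [527.7, -112.9, 174.4]
tcp_rot: [3.142, 0.0, -0.103]
ft_force: [-2.1, 0.5, 2.9]
opening: 0.389
grip_force: 30.0
```

```bash
python3 -c "
from h import *
meas(8)"
```

```text
t13.80 pos [ 527.76 -112.95  174.52] F [-2.11  0.04  2.61] sd 0.41 Mz -0.025 dial deg 112.0 kg 0.622 peak 14
```

z0 agrees before and after (about 176.4). At the line the pointer lies on the left long tick, about 1.49 kg, so the setting is right. Pressing to the line again and holding for the check.

>>> move_arm(commands=[[[0,0,-0.3],[0,0,0],0],[[0,0,-0.3],[0,0,0],0],[[0,0,-0.2],[0,0,0],0],[[0,0,-0.1],[0,0,0],0],[[0,0,-0.03],[0,0,0],0],[[0,0,0],[0,0,0],0]])

```text
t: 14.4
eef_pos: [527.9, -112.9, 166.0]
tcp_rot: [3.141, -0.001, -0.103]
ft_force: [-4.2, 1.3, 10.8]
opening: 0.395
grip_force: 30.0
```

```bash
python3 -c "
from h import *
meas(16)
meas(16)"
```

```text
t15.20 pos [ 527.93 -112.94  166.03] F [-4.25  1.12 11.35] sd 0.5 Mz -0.008 dial deg 266.7 kg 1.482 peak 12
t16.00 pos [ 527.93 -112.94  166.04] F [-4.15  0.78 11.4 ] sd 0.38 Mz -0.026 dial deg 266.7 kg 1.482 peak 13
```

>>> move_arm(commands=[[[0,0,-0.015],[0,0,0],0],[[0,0,0],[0,0,0],0]])

```text
t: 16.2
eef_pos: [527.9, -112.9, 165.9]
tcp_rot: [3.141, -0.001, -0.103]
ft_force: [-4.1, 1.0, 10.8]
opening: 0.395
grip_force: 30.0
```

```bash
python3 -c "
from h import *
meas(16)
meas(16)"
```

```text
t17.00 pos [ 527.93 -112.95  165.9 ] F [-4.31  0.92 11.21] sd 0.56 Mz -0.021 dial deg 266.8 kg 1.482 peak 15
t17.80 pos [ 527.94 -112.94  165.9 ] F [-4.47  0.99 11.09] sd 0.43 Mz -0.028 dial deg 266.6 kg 1.481 peak 15
```

Held steady for 1.6 s at the line, at about 1.49 kg. Now unload, let go and withdraw.

>>> move_arm(commands=[[[0,0,0.3],[0,0,0],0],[[0,0,0.3],[0,0,0],0],[[0,0,0.3],[0,0,0],0],[[0,0,0.09],[0,0,0],0],[[0,0,0],[0,0,0],0],[[0,0,0],[0,0,0],0.6],[[0,0,0],[0,0,0],0.8],[[0,0,0],[0,0,0],1],[[0,0,0],[0,0,0],1],[[0,0,0],[0,0,0],1]])

```text
t: 18.8
eef_pos: [527.8, -112.9, 175.1]
tcp_rot: [3.142, -0.0, -0.103]
ft_force: [-0.2, 0.8, -0.3]
opening: 0.758
grip_force: 0.0
```

>>> move_arm(commands=[[[0,0,0],[0,0,0],1],[[0,0,0],[0,0,0],1],[[0,0,1],[0,0,0],1],[[0,0,2],[0,0,0],1],[[0,0,3],[0,0,0],1],[[0,0,3],[0,0,0],1],[[0,0,3],[0,0,0],1],[[0,0,2],[0,0,0],1],[[0,0,0],[0,0,0],1],[[0,0,0],[0,0,0],1]])

```text
t: 19.8
eef_pos: [527.6, -112.9, 315.2]
tcp_rot: [3.141, -0.0, -0.103]
ft_force: [0.4, 0.7, -0.7]
opening: 1.0
grip_force: 0.0
```

```bash
python3 - <<'E'
from h import *
I=meas(4);a=read_camera("scene")
cv2.imwrite("pics/c5.png",np.hstack([crop(a,300,130,120,130,4),crop(I.astype(np.uint8),350,190,75,130,4)]))
E
```

```text
t20.00 pos [ 527.46 -112.83  314.22] F [ 0.21 -0.44  0.09] sd 0.43 Mz -0.025 dial deg 65.4 kg 0.363 peak 18
```

View pics/c5.png

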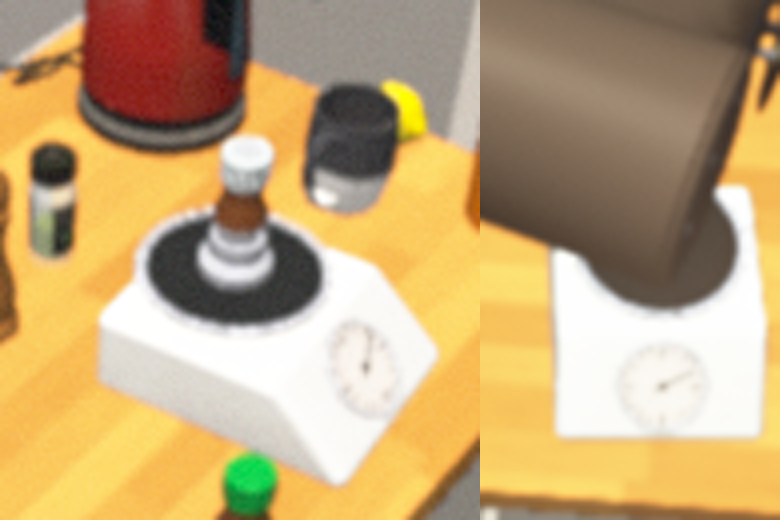

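The tamper stands upright in the middle of the plate, the dial shows about 0.35 kg, and the gripper is clear. Handing in.

```bash
python3 -c "
from cell import *
print(env.job_done())"
```

```text
the job is handed in; nothing more can be done
None
```

I tightened the tamper and held it at the black line for 1.6 s with the scale at about 1.49 kg (target 1.5 ± 0.05), then left it standing in the middle of the plate and handed the job in at about 20 s; the handle depth at the line was worked out from arm height and load, not seen directly.

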